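# Latch the instrument box into its docking rail

### The arm

A 6-joint arm with a two-finger parallel gripper is mounted at the origin on the work surface. World frame = base frame: x ahead of the robot, y to its left, z up, the work surface at z = 0. Lengths are in m, angles in degrees, forces in N, time in s.
With the tool pointing down it reaches from about 0.4 to 0.825 m from the base axis. Payload 7 kg.
Tool frame: the origin (TCP) lies at the very end of the fingers, on their centre line; the grasp point (between the pads) lies 19 mm behind it; x points along the fingers, z is the direction in which the jaws open and shut, and the axes are right-handed (so a half turn about x gives the same grasp; the last joint's range is limited). The gripper opens to 88 mm and grips with 3 to 60 N. Pads are 19 mm wide; open, the fingers measure 130 mm over their backs; the gripper's body (78 mm by 193 mm) begins 47 mm behind the grasp point.
Start: joints at [-47.836, 20.546, 0.682, 0, -70.136, -16.507], TCP at [0.292, -0.608, 0.198] pointing down, gripper open.
Joint ranges: [-176.03, 176.03], [-82.01, 121.73], [-58.28, 71.71], [-173.87, 95.51], [-174.79, -0.11], [-173.66, 173.66]. Speed limits (degrees/s): [136.94, 136.94, 172.46, 180, 180, 180].

### API

Orientations are given as [roll, pitch, yaw] about the fixed x, y, z axes, in that order (R = Rz(yaw) Ry(pitch) Rx(roll)).
In Python, from plant import * gives the robot as it stands.
- The arm moves only by the tool arm_command, never from a script. Its argument "commands" is one flat list of numbers, 5 for each row, row after row: the shift along the tool's x, y, z in mm, then the turn about the tool's x in degrees, then the opening in per cent of the stroke, from 0 (shut) to 100 (fully open). A call has 1 to 5 rows; each row shifts and turns the pose as measured when the row begins, along the tool's axes as they then stand; what a row does not reach is not made up. A row lasts 1/8 s, in which the tool goes at most 62.5 mm and 10.7 degrees, less where a joint would pass 70% of its speed; a pose out of reach is approached as far as the arm can. A call is refused whole if a number of a shift passes 62.5 or a number of a turn 10.7, either way. A call with a gripper value outside its range is refused whole. The fingers move at their own pace and stop on an object; the grip force is fixed at half the most. Time passes only in rows, so rows that do not move let the fingers close. It gives the time, the measured TCP pose, the force and the opening at its end, in the units of the state.
- get_obs(): the state, without advancing time (a new reading comes with each control period).
- snapshot(name): name is "scene" or "top" or "wrist"; returns a dict with "frame" (384x512x3 uint8, blue, green, red), "fov_y" (degrees; the focal length in pixels is half the picture's height over the tangent of half this angle, whatever the lens; pixels are square), "cx", "cy" (the principal point, pixels), "world_to_cam" (4x4, takes a point from world to camera coordinates). Camera axes: x right, y up, looking along -z (the intrinsics and any distortion apply to the point x, -y, -z); pixel columns grow to the right and rows downward; lengths in m; the calibration is good to about 2 mm. A picture is of the moment at which its call begins. There is no depth.
- close_job(): hands the job in, once; it reports no verdict.
The state is a dict: "clock": time; "joint_pos": joint angles; "qvel": joint speeds; "tau": joint torques, N m; "tool_pos": TCP position; "orientation": TCP orientation; "force": force on the tool from outside, world axes, zero at the start; "moment": the same for the moment, N m; "opening": finger opening in m.
Only numpy, scipy, OpenCV 4.12 (cv2) and the standard library are available. Lean on these libraries where they do the work, as an engineer would, in place of code of your own. Each camera call takes 0.05 s, during which the arm holds its last target. There are 200 camera calls.

### The job

Set the steel instrument box with the black cross handle into the open mouth of the docking rail with the white hood, its plain end leading, and slide it gently along the rail under the hood until the sprung pawl clicks shut behind it and keeps it from coming back, without ramming it against the end. Then let go of it; leave everything else on the desk where it is.

Things in the scene. Friction and masses are not known exactly. Their poses are not given: they have to be found in the camera images.
- cassette_center (a point): Centre (half-way up the body) of the instrument box: a bare steel box 100 mm long (x), 60 mm wide (y), 28 mm high (z), about 0.4 kg, lying on the desk (this point 14 mm above its underside). x points to its plain end, which goes in first; the black handle is near the other end (the tail). z is up.
- cassette_handle (a point): Middle of the box's black handle, an upright block 14 mm thick along the box's x, 40 mm wide along its y and 26 mm high, standing on the lid: 25 mm behind the box's centre (towards -x) and 27 mm above it. Same axes as the box. Grip it across its 14 mm thickness (fingers before and behind it): there is free room there, also when the box is home.
- dock: Docking rail, grey plate, white hood, fixed. Origin on the desk under the channel's centre line; x is the push direction, z up. Floor plate 6 mm thick, x = -200 to +150 mm; two guides, tops 18 mm above the desk, 64 mm apart (2 mm free each side of the box) from x = -85 to +130 mm. Hood over x = +62 to +135 mm, underside 39, top 44 mm above the desk. Pressing the box on the end buffer with over 25 N is ramming.
- dock_mouth (a point): Point on the plate's upper face in the rail's open mouth, at x = -140 mm, y = 0 in the rail's frame, same axes. A box set down with its centre here lies flat, nose at the start of the parallel guides, clear of the pawl (its centre then 14 mm above this point). The guides flare here, to 77 mm apart at the mouth's outer end, 15 mm further back.
- dock_home (a point): Point on the plate's upper face before the hood, at x = +31 mm, y = 0 in the rail's frame: mean place of the box's centre when the pawl clicks. The carriage with pawl and sprung buffer is clamped anew each time, up to 16 mm before or after it, unmeasured. Buffer meets the nose 6 mm before the click (1.5 N; 4.5 N at the click, 7.5 N at the hard stop 6 mm after; damped, slow pushing helps); pawl and friction add 3 to 6 N.
- pawl (a joint): Angle (rad) of the sprung steel pawl, a 40 mm arm on an upright pivot on the left (+y) side of the rail, 20 to 32 mm above the desk, leaning into the channel and pointing along +x. 0: sprung fully in (its rest, and again after the click); about 0.2 to 0.35 while the box's side holds it out. Its tooth's square end stands behind the box's tail when home.
There are look-alikes about, which are no part of the job. Leave any green or turquoise look-alike of the part that bears cassette_center alone.

How it is judged:
By the outcome, as a careful person would: the job done as asked, in the order asked, and still so for the second after the job is handed in, with the robot touching nothing.
It also fails if it takes over 61 s, if anything falls off the work surface, if the arm or the gripper's body presses on something with over 40 N, if the wrist force passes 120 N, or if a joint passes its speed limit or range.

## Working session

There is one attempt and no reset: what is moved stays moved. The work goes in short steps, Python scripts to look and compute and a tool call to move; the robot and the scene stay as the last step left them, time stands still between calls to the robot, and variables do not carry over. Pictures are saved under pics/ and viewed, about 8 in all and at most 12, crops included, and the job is handed in when it is done.

Besides the shell and the picture viewer there is one more tool, called after ">>>" as a command line: name --argument value ..., lists and objects as JSON in quotes. arm_command: Moves the arm, as the interface text tells. Its arguments: {"type":"object","properties":{"commands":{"type":"array"}},"required":["commands"]}

```bash
mkdir -p pics; cat > h.py <<'E'
from plant import *
import numpy as np, cv2, pickle
def take(n,fn):
    s=snapshot(n); pickle.dump(s,open(f'pics/{fn}.pkl','wb')); cv2.imwrite(f'pics/{fn}.png',s['frame']); return s
def load(fn): return pickle.load(open(f'pics/{fn}.pkl','rb'))
def foc(s): return s['frame'].shape[0]/2/np.tan(np.radians(s['fov_y']/2))
def ray(s,u,v):
    f=foc(s); d=np.array([(u-s['cx'])/f,-(v-s['cy'])/f,-1]); W=s['world_to_cam']; R=W[:3,:3]
    return -R.T@W[:3,3], R.T@d
def at(s,u,v,z):
    o,d=ray(s,u,v); return o+d*(z-o[2])/d[2]
def proj(s,P):
    W=s['world_to_cam']; p=W[:3,:3]@np.asarray(P)+W[:3,3]; f=foc(s)
    return np.array([s['cx']+f*p[0]/-p[2], s['cy']-f*p[1]/-p[2]])
E
python3 - <<'E'
from h import *
a=take('scene','s0');b=take('top','t0')
print({k:v for k,v in a.items() if k!='frame'});print({k:v for k,v in b.items() if k!='frame'})
cv2.imwrite('pics/t0b.png',cv2.resize(b['frame'],(800,600),interpolation=cv2.INTER_CUBIC))
print(get_obs())
E
```

```text
{'fov_y': 49.77040272333793, 'cx': 257.8334621414146, 'cy': 185.76635391175785, 'world_to_cam': array([[-0.25875612,  0.9658649 ,  0.0122587 ,  0.01616874],
       [-0.6442418 , -0.18202115,  0.74284642,  0.34347646],
       [ 0.71972062,  0.18431849,  0.66934963, -1.43854803],
       [ 0.        ,  0.        ,  0.        ,  1.        ]])}
{'fov_y': 52.65022222064549, 'cx': 257.5189963719293, 'cy': 192.32668090370763, 'world_to_cam': array([[ 0.0159122 , -0.99958832, -0.02387436,  0.12925223],
       [ 0.99239116,  0.012873  ,  0.12245026, -0.52568768],
       [-0.12209251, -0.02564115,  0.99218746, -0.87096526],
       [ 0.        ,  0.        ,  0.        ,  1.        ]])}
{'clock': 0.1, 'joint_pos': array([-4.78356330e+01,  2.05871760e+01,  6.41234247e-01, -1.98822209e-02,
       -7.01365186e+01, -1.65060813e+01]), 'qvel': array([-0.06094057, -0.02346581,  0.03979217,  0.1160573 , -0.04021695,
       -0.00537235]), 'tau': array([-1.78187488e-04, -5.84165311e+01,  2.93754208e+01,  7.01545268e+00,
        1.02464916e-02, -6.61468243e-05]), 'tool_pos': array([ 0.29205247, -0.60802561,  0.19732821]), 'orientation': array([  3.73593872,  89.91544714, 119.38745539]), 'force': array([ 0.70109299,  0.50857884, -0.6697095 ]), 'moment': array([ 0.04396866, -0.03452336, -0.05793582]), 'opening': 0.08742576917640342}
```

View pics/t0b.png

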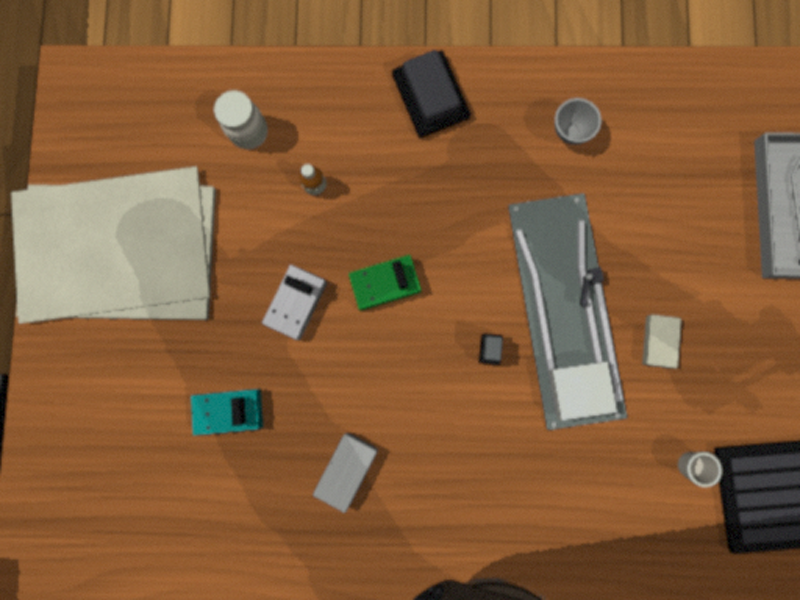

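View pics/s0.png

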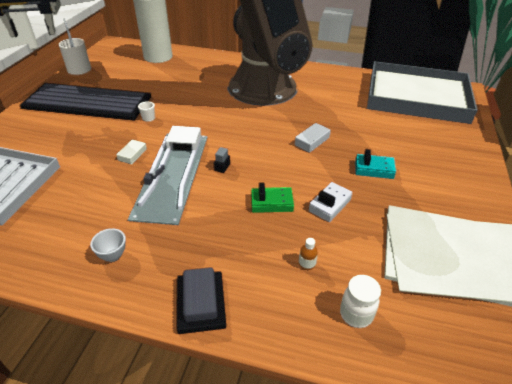

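The steel box with the black handle is at about (295,302) in the enlarged top picture. The rail is at about (568,310), with its mouth at the top (far side) and its hood at (585,392). I'll enlarge crops to measure.

```bash
python3 - <<'E'
from h import *
t=load('t0')['frame']
a=cv2.resize(t[160:230,155:225],(420,420),interpolation=cv2.INTER_CUBIC)   # x6
b=cv2.resize(t[120:280,320:408],(330,600),interpolation=cv2.INTER_CUBIC)   # x3.75
c=np.zeros((600,760,3),np.uint8);c[:420,:420]=a;c[:,430:760]=b
cv2.imwrite('pics/c0.png',c)
E
```

```text
(no output)
```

View pics/c0.png

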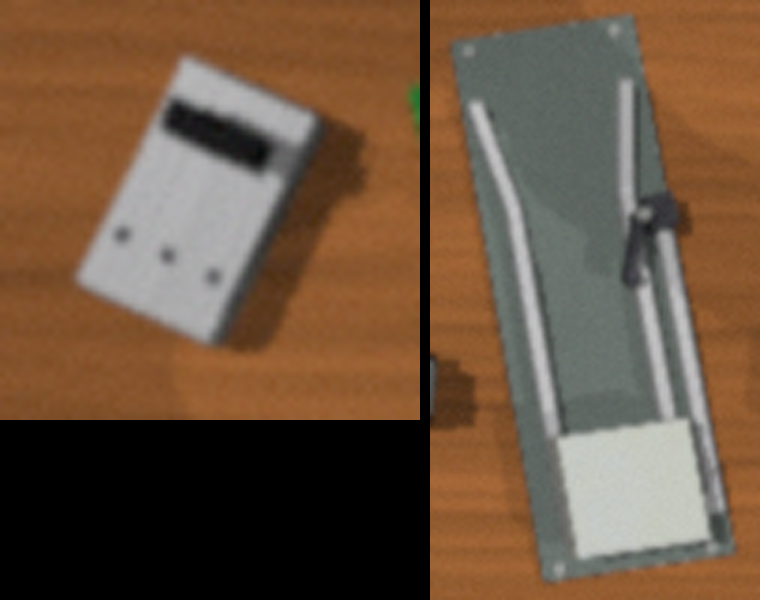

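Read off in the crop:
- **Lid corners:** (183,55), (318,118), (215,346) and (77,283). The handle is near the tail, at the upper end.
- **Plate corners:** (453,42), (632,15), (733,550) and (545,580).
- **Hood corners:** (557,436), (692,418), (711,540) and (578,558).

```bash
python3 - <<'E'
from h import *
s=load('t0');sc=load('s0')
B=[at(s,(x+.5)/6-.5+155,(y+.5)/6-.5+160,.028) for x,y in [(183,55),(318,118),(215,346),(77,283)]]
def pl(L,z): return [at(s,(x-430+.5)/3.75-.5+320,(y+.5)/3.75-.5+120,z) for x,y in L]
P=pl([(453,42),(632,15),(733,550),(545,580)],.006);H=pl([(557,436),(692,418),(711,540),(578,558)],.044)
G=pl([(514,205),(553,436),(630,200),(669,416)],.018)
for n,Q in(('box',B),('plate',P),('hood',H)):
    print(n,np.round(Q,4)[:,:2].tolist(),'c',np.round(np.mean(Q,0),4),'sides',[round(float(np.linalg.norm(Q[i]-Q[(i+1)%4])),4) for i in range(4)])
yaw=lambda d:np.degrees(np.arctan2(d[1],d[0]))
print('box yaw',yaw(B[2]-B[1]),yaw(B[3]-B[0]),'plate',yaw(P[2]-P[1]),yaw(P[3]-P[0]),'hood',yaw(H[2]-H[1]),yaw(H[3]-H[0]))
print('guides',np.round(G,4).tolist(),yaw(G[1]-G[0]),yaw(G[3]-G[2]))
c=np.mean(B,0);h=np.r_[c[:2],.041]
print('scene check', proj(sc,c), [proj(sc,p).round(1).tolist() for p in B+P])
E
```

```text
box [[0.5787, 0.31], [0.5541, 0.2556], [0.4637, 0.293], [0.4876, 0.3482]] c [0.521  0.3017 0.028 ] sides [0.0597, 0.0978, 0.0601, 0.0988]
plate [[0.6806, -0.0267], [0.6997, -0.1428], [0.358, -0.1981], [0.3376, -0.0817]] c [ 0.519  -0.1123  0.006 ] sides [0.1177, 0.3462, 0.1181, 0.3474]
hood [[0.4261, -0.082], [0.4381, -0.163], [0.3659, -0.1724], [0.3539, -0.0935]] c [ 0.396  -0.1277  0.044 ] sides [0.0819, 0.0729, 0.0799, 0.0731]
box yaw 157.50431483961296 157.256691032392 plate -170.81080170676444 -170.88637353572693 hood -172.5890412099681 -170.99994970576307
guides [[0.5714, -0.0628, 0.018], [0.4264, -0.0853, 0.018], [0.5755, -0.1357, 0.018], [0.4399, -0.157, 0.018]] -171.16614511811537 -171.084810476099
scene check [330.24775137 196.77238608] [[330.5, 214.2], [308.8, 202.4], [329.8, 180.9], [351.2, 191.2], [176.9, 223.1], [126.9, 219.0], [166.5, 133.5], [206.4, 135.9]]
```

The sizes match: box 60x98, plate 118x346, hood 73 long. The channel axis lies 4 mm to the right of the plate's centre line, and the hood and guides agree on that. Next I'll work out the moves.

```bash
cat >> h.py <<'E'
from scipy.spatial.transform import Rotation as Ro
BOX=np.array([.521,.3017]);BY=157.4
DO=np.array([.4936,-.1121]);DY=189.1
def u(y): return np.array([np.cos(np.radians(y)),np.sin(np.radians(y))])
def dock(x,y=0): return DO+x*u(DY)+y*u(DY+90)
def plan(xy,z,yaw):
    o=get_obs();R=Ro.from_euler('xyz',o['orientation'],degrees=True).as_matrix();p=o['tool_pos']
    d=R.T@(np.r_[xy,z]-p)*1000
    jy=np.degrees(np.arctan2(R[1,2],R[0,2])); t=-((yaw-jy+90)%180-90)  # tool x down: +turn = -yaw
    print('t',round(o['clock'],2),'tcp',p.round(4),'down',R[:,0].round(4),'jawyaw',round(jy,2),'j',o['joint_pos'].round(1))
    print('F',o['force'].round(1),'open',round(o['opening'],4),'shift',d.round(1),'turn',round(t,2))
E
python3 - <<'E'
from h import *
plan(BOX-.025*u(BY),.15,BY)
E
```

```text
t 0.1 tcp [ 0.2921 -0.608   0.1973] down [-7.0e-04  1.3e-03 -1.0e+00] jawyaw 115.65 j [-47.8  20.6   0.6  -0.  -70.1 -16.5]
F [ 0.7  0.5 -0.7] open 0.0874 shift [  48.3 -616.9  702.2] turn -41.75
```

>>> arm_command --commands '[0,-38,44,0,100,0,-38,44,0,100,0,-38,44,0,100,0,-38,44,0,100,0,-38,44,0,100]'

```text
clock: 0.72
tool_pos: [0.368, -0.3223, 0.1936]
orientation: [21.3, 89.6, 136.6]
force: [1.8, -0.3, -0.3]
opening: 0.0874
```

>>> arm_command --commands '[0,-38,44,0,100,0,-38,44,0,100,0,-38,44,0,100,0,-38,44,0,100,0,-38,44,0,100]'

```text
clock: 1.35
tool_pos: [0.446, -0.0328, 0.1949]
orientation: [7.6, 89.6, 122.8]
force: [0.5, -0.7, -0.2]
opening: 0.0877
```

>>> arm_command --commands '[0,-38,44,0,100,0,-38,44,0,100,0,-38,44,0,100,0,-38,44,0,100,0,-38,44,0,100]'

```text
clock: 1.98
tool_pos: [0.5235, 0.2574, 0.1963]
orientation: [3.7, 89.6, 119.0]
force: [0.7, -0.2, 0.6]
opening: 0.0876
```

```bash
python3 - <<'E'
from h import *
plan(BOX-.025*u(BY),.15,BY)
E
```

```text
t 1.98 tcp [0.5235 0.2574 0.1963] down [-0.0033  0.0059 -1.    ] jawyaw 115.38 j [  45.1   12.1  -11.2   -0.4  -66.6 -109.6]
F [ 0.7 -0.2  0.6] open 0.0876 shift [ 46.5 -33.5  22.2] turn -42.02
```

>>> arm_command --commands '[0,-33,22,-10.5,100,0,0,0,-10.5,100,0,0,0,-10.5,100,0,0,0,-10.5,100,0,0,0,0,100]'

```text
clock: 2.6
tool_pos: [0.5433, 0.297, 0.192]
orientation: [9.0, 89.5, 167.4]
force: [-0.5, 0.1, 0.4]
opening: 0.0875
```

```bash
python3 - <<'E'
from h import *
s=take('wrist','w0'); print(s['fov_y'],s['cx'],s['cy'])
plan(BOX-.025*u(BY),.15,BY)
f=s['frame']
for dx,dy in[(50,30),(50,-30),(-50,-30),(-50,30)]:
    p=np.r_[BOX+dx/1e3*u(BY)+dy/1e3*u(BY+90),.028]; print(proj(s,p).round(1))
E
```

```text
58.28405744920321 253.74421386416822 192.89552962795753
t 2.65 tcp [0.5433 0.2969 0.192 ] down [-0.0084  0.0019 -1.    ] jawyaw 158.28 j [ 46.4  15.8  -6.7  -0.5 -67.7 -68. ]
F [-0.1 -0.3  0.6] open 0.0875 shift [42.   4.2 -2.9] turn 0.88
[324.3 133.8]
[319.8 190.3]
[226.1 189. ]
[225.7 132.2]
```

View pics/w0.png

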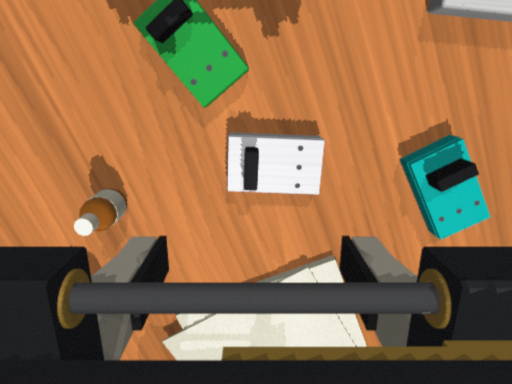

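The wrist picture shows the box lid at (229,136), (323,138), (320,194) and (228,192), with the handle on the left at (251,168). That is about 4 px from the prediction, so I'll compute a wrist-based estimate.

```bash
python3 - <<'E'
from h import *
s=load('w0')
B=[at(s,x,y,.028) for x,y in[(323,138),(320,194),(228,192),(229,136)]]
c=np.mean(B,0);print(c,np.linalg.norm(B[0]-B[1]),np.linalg.norm(B[0]-B[3]))
H=at(s,251,168,.054);print('handle',H,'expected',c[:2]-.025*u(BY))
plan(((c[:2]+BOX)/2)-.025*u(BY),.034,BY)
E
```

```text
[0.52137205 0.30573727 0.028     ] 0.05990379244656285 0.09574618997279094
handle [0.54332252 0.29300945 0.054     ] expected [0.5444523  0.29612989]
t 2.65 tcp [0.5433 0.2969 0.192 ] down [-0.0084  0.0019 -1.    ] jawyaw 158.28 j [ 46.4  15.8  -6.7  -0.5 -67.7 -68. ]
F [-0.1 -0.3  0.6] open 0.0875 shift [158.    2.1  -3.3] turn 0.88
```

>>> arm_command --commands '[50,2,-3,0.9,100,50,0,0,0,100,30,0,0,0,100,15,0,0,0,100,0,0,0,0,100]'

```text
clock: 3.28
tool_pos: [0.5455, 0.2947, 0.0448]
orientation: [-12.2, 89.6, 144.0]
force: [-0.2, -0.3, -0.0]
opening: 0.0875
```

```bash
python3 - <<'E'
from h import *
plan(np.array([.5442,.2942]),.031,BY)
E
```

```text
t 3.27 tcp [0.5455 0.2947 0.0448] down [-0.0056  0.004  -1.    ] jawyaw 156.22 j [ 46.1  23.3 -16.9  -0.5 -49.9 -69.6]
F [-0.2 -0.3 -0. ] open 0.0875 shift [13.8  0.9  0.9] turn -1.18
```

>>> arm_command --commands '[9,1,1,-1.2,100,4.5,0,0,0,40,0,0,0,0,20,0,0,0,0,5,0,0,0,0,0]'

```text
clock: 3.9
tool_pos: [0.5461, 0.296, 0.0345]
orientation: [-62.4, 89.5, 95.1]
force: [-1.0, -0.2, 0.1]
opening: 0.0532
```

>>> arm_command --commands '[0,0,0,0,0,0,0,0,0,0,0,0,0,0,0]'

```text
clock: 4.28
tool_pos: [0.5462, 0.2962, 0.0349]
orientation: [-65.8, 89.5, 91.6]
force: [0.9, -0.0, -0.3]
opening: 0.0232
```

```bash
python3 - <<'E'
from h import *
plan(np.array([.5442,.2942]),.031,BY)
E
```

```text
t 4.28 tcp [0.5462 0.2962 0.0349] down [-2.0e-04  8.7e-03 -1.0e+00] jawyaw 157.43 j [ 46.2  23.8 -17.6  -0.5 -48.2 -68.5]
F [ 0.9 -0.  -0.3] open 0.0232 shift [3.9 2.6 1.1] turn 0.03
```

>>> arm_command --commands '[3.5,2,0,0,20,0,0,0,0,0,0,0,0,0,0,0,0,0,0,0,0,0,0,0,0]'

```text
clock: 4.9
tool_pos: [0.5453, 0.2941, 0.0309]
orientation: [-64.2, 89.5, 93.3]
force: [-0.5, 1.6, -0.3]
opening: 0.0006
```

```bash
python3 - <<'E'
from h import *
plan(np.array([.5442,.2942]),.09,BY)
E
```

```text
t 4.9 tcp [0.5453 0.2941 0.0309] down [-5.0e-04  8.4e-03 -1.0e+00] jawyaw 157.43 j [ 46.1  23.9 -18.   -0.5 -47.7 -68.4]
F [-0.5  1.6 -0.3] open 0.0006 shift [-59.1  -0.1   1.3] turn 0.03
```

The opening is 0.6 mm, so the fingers closed without the handle between them. I'll look before doing anything else.

```bash
python3 - <<'E'
from h import *
w=take('wrist','w1');t=take('top','t1');s=take('scene','s1')
c=np.zeros((600,800,3),np.uint8)
c[:300,:400]=cv2.resize(w['frame'],(400,300));
q=proj(t,[.545,.294,.03]).astype(int);r=proj(s,[.545,.294,.03]).astype(int);print(q,r)
f=lambda im,q,h:im[q[1]-h:q[1]+h,q[0]-h:q[0]+h]
c[:400,400:]=cv2.resize(f(t['frame'],q,50),(400,400),interpolation=2)
c[300:,:300]=cv2.resize(f(s['frame'],r,40),(300,300),interpolation=2)
cv2.imwrite('pics/c1.png',c)
E
```

```text
[191 182] [325 202]
```

View pics/c1.png

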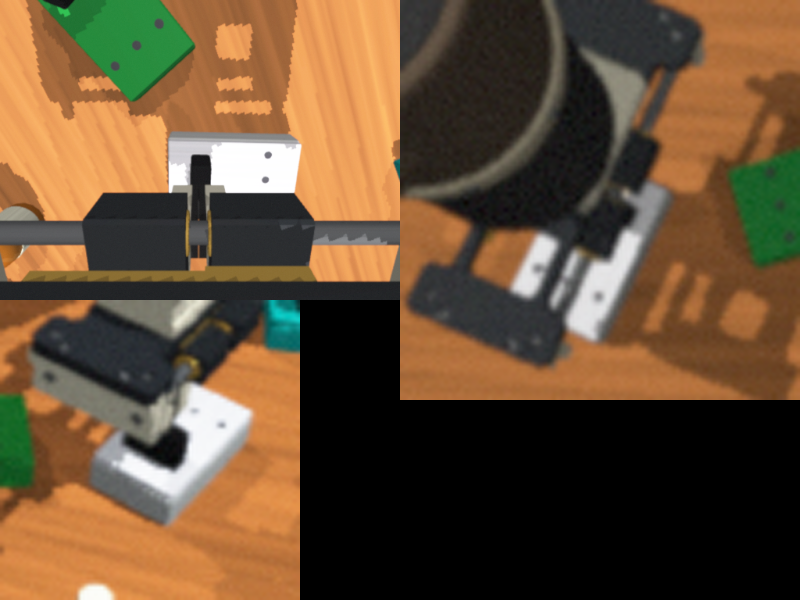

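The wrist view shows the black handle (200,175) lying between the light fingers at x=187 and x=212. That disagrees with the opening reading, so I'll test it with a small lift.

>>> arm_command --commands '[-6,0,0,0,0,-6,0,0,0,0,0,0,0,0,0,0,0,0,0,0]'

```text
clock: 5.55
tool_pos: [0.5456, 0.2942, 0.0443]
orientation: [-68.4, 89.5, 89.1]
force: [0.1, 0.8, 0.9]
opening: 0.0004
```

```bash
python3 - <<'E'
from h import *
plan(np.array([.5442,.2942]),.09,BY)
w=take('wrist','w2');s=take('scene','s2')
c=np.zeros((450,1000,3),np.uint8)
c[:,:600]=cv2.resize(w['frame'],(600,450))
r=[325,196]
c[:400,600:]=cv2.resize(s['frame'][r[1]-40:r[1]+40,r[0]-40:r[0]+40],(400,400),interpolation=2)
cv2.imwrite('pics/c2.png',cv2.resize(c,(800,360)))
E
```

```text
t 5.55 tcp [0.5456 0.2942 0.0443] down [ 1.e-04  9.e-03 -1.e+00] jawyaw 157.44 j [ 46.1  23.  -17.4  -0.5 -49.2 -68.4]
F [0.1 0.8 0.9] open 0.0004 shift [-45.7   0.2   1.4] turn 0.04
```

View pics/c2.png

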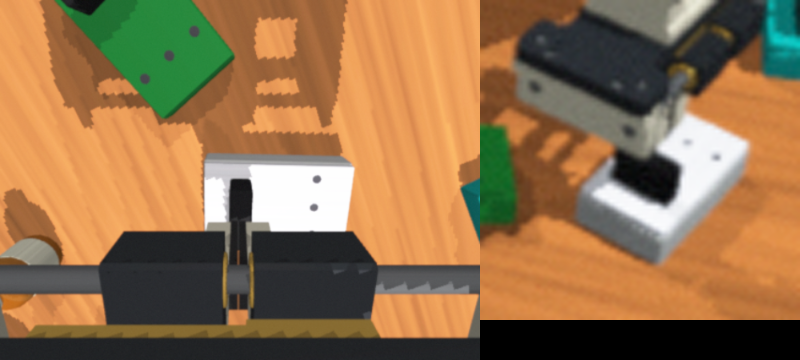

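The box was not lifted, and it has not moved either (the scene corners are unchanged). I'll check where the fingers really are by projecting the reported TCP into the images.

```bash
python3 - <<'E'
from h import *
o=get_obs();p=o['tool_pos'];R=Ro.from_euler('xyz',o['orientation'],degrees=True).as_matrix()
w=load('w2');s=load('s2')
print('R',R.round(3).tolist())
for k in (0,-.019,-.047): 
    q=p+k*R[:,0]; print(k,'wrist',proj(w,q).round(1),'scene',proj(s,q).round(1))
hd=np.r_[.5442,.2942,.054]
print('handle', proj(w,hd),proj(s,hd))
# wrist pose relative tool
W=w['world_to_cam'];o_=-W[:3,:3].T@W[:3,3];print('cam in tool',R.T@(o_-p),'look',R.T@(-W[2,:3]))
f=w['frame'].copy();g=s['frame'].copy()
for k,col in((0,(0,0,255)),(-.019,(0,255,255))):
    q=p+k*R[:,0]
    for im,c in((f,w),(g,s)): cv2.drawMarker(im,tuple(int(round(a)) for a in proj(c,q)),col,cv2.MARKER_CROSS,7,1)
a=cv2.resize(f[140:384,160:360],(490,598),interpolation=2)
b=cv2.resize(g[160:230,290:360],(300,300),interpolation=2)
c=np.zeros((600,800,3),np.uint8);c[:598,:490]=a;c[:300,495:795]=b
cv2.imwrite('pics/c3.png',c)
E
```

```text
R [[0.0, -0.384, -0.923], [0.009, -0.923, 0.384], [-1.0, -0.008, 0.003]]
0 wrist [253.4 228.3] scene [326.5 198.1]
-0.019 wrist [253.3 242.4] scene [327.5 192.1]
-0.047 wrist [253.2 269.2] scene [328.9 183. ]
handle [255.69428635 234.52663322] [327.14519778 194.66192159]
cam in tool [-0.18707957  0.08104244  0.00045359] look [ 0.9534101  -0.30167488 -0.00120042]
```

View pics/c3.png

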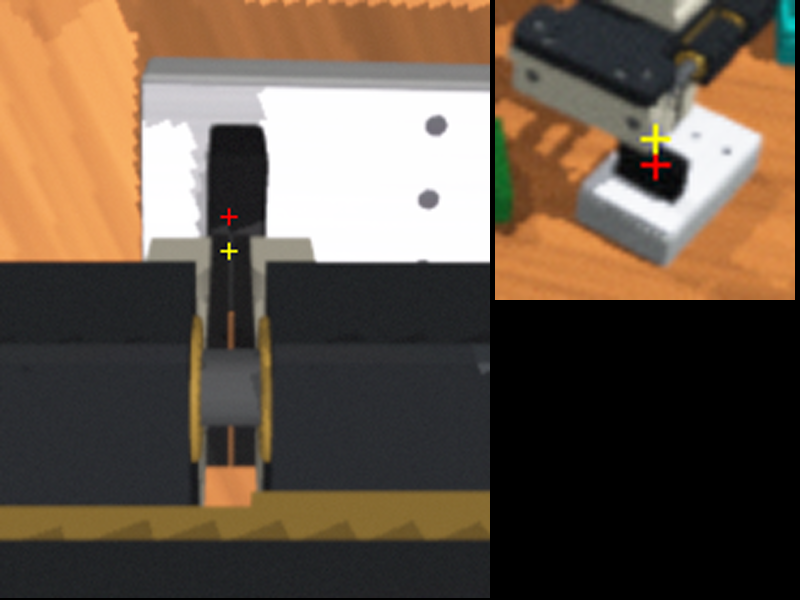

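The handle sits under the fingers, but the tips look well above it. Box scale in the wrist pictures also suggests the gripper is about 15 mm higher than reported. I'll open partly, then go down in small steps and watch the force.

>>> arm_command --commands '[0,0,0,0,60,0,0,0,0,60,0,0,0,0,60,0,0,0,0,60,0,0,0,0,60]'

```text
clock: 6.28
tool_pos: [0.5453, 0.294, 0.0437]
orientation: [-63.3, 89.5, 94.1]
force: [-0.3, -0.4, -0.4]
opening: 0.045
```

>>> arm_command --commands '[6,0,0,0,60,6,0,0,0,60,0,0,0,0,60]'

```text
clock: 6.65
tool_pos: [0.5451, 0.2939, 0.0305]
orientation: [-60.5, 89.5, 97.0]
force: [-0.7, 0.4, -0.5]
opening: 0.0523
```

>>> arm_command --commands '[3,0,0,0,60,0,0,0,0,60]'

```text
clock: 6.9
tool_pos: [0.5451, 0.2939, 0.0272]
orientation: [-59.0, 89.6, 98.4]
force: [0.3, 0.0, -0.1]
opening: 0.0528
```

>>> arm_command --commands '[3,0,0,0,60,0,0,0,0,60]'

```text
clock: 7.15
tool_pos: [0.5452, 0.294, 0.0241]
orientation: [-60.9, 89.5, 96.6]
force: [-0.0, 0.7, 0.1]
opening: 0.0527
```

>>> arm_command --commands '[3,0,0,0,60,0,0,0,0,60]'

```text
clock: 7.4
tool_pos: [0.5452, 0.2941, 0.021]
orientation: [-61.6, 89.5, 95.9]
force: [-0.6, 0.6, 1.1]
opening: 0.0528
```

At a reported z of 21 mm, which is below the lid height, there is still no contact. The height bias is real. Continuing down.

>>> arm_command --commands '[3,0,0,0,60,0,0,0,0,60]'

```text
clock: 7.65
tool_pos: [0.5452, 0.2941, 0.0178]
orientation: [-62.0, 89.5, 95.5]
force: [-0.3, 0.3, -0.5]
opening: 0.0524
```

>>> arm_command --commands '[3,0,0,0,60,0,0,0,0,60]'

```text
clock: 7.9
tool_pos: [0.5452, 0.2942, 0.0146]
orientation: [-61.7, 89.5, 95.8]
force: [0.7, -0.3, 0.3]
opening: 0.0524
```

>>> arm_command --commands '[2,0,0,0,60,0,0,0,0,60]'

```text
clock: 8.15
tool_pos: [0.5453, 0.2942, 0.0125]
orientation: [-61.9, 89.5, 95.5]
force: [0.7, -0.1, -0.9]
opening: 0.0525
```

```bash
python3 - <<'E'
from h import *
plan(np.array([.5442,.2942]),.01,BY)
w=take('wrist','w3');s=take('scene','s3');t=take('top','t3')
c=np.zeros((600,800,3),np.uint8)
c[:300,:400]=cv2.resize(w['frame'],(400,300))
c[:400,400:]=cv2.resize(s['frame'][155:235,285:365],(400,400),interpolation=2)
c[300:,:300]=cv2.resize(t['frame'][142:222,150:230],(300,300),interpolation=2)
cv2.imwrite('pics/c4.png',c)
E
```

```text
t 8.15 tcp [0.5453 0.2942 0.0125] down [-8.0e-04  8.1e-03 -1.0e+00] jawyaw 157.44 j [ 46.1  25.2 -18.9  -0.5 -45.5 -68.4]
F [ 0.7 -0.1 -0.9] open 0.0525 shift [2.5 0.4 1. ] turn 0.04
```

View pics/c4.png

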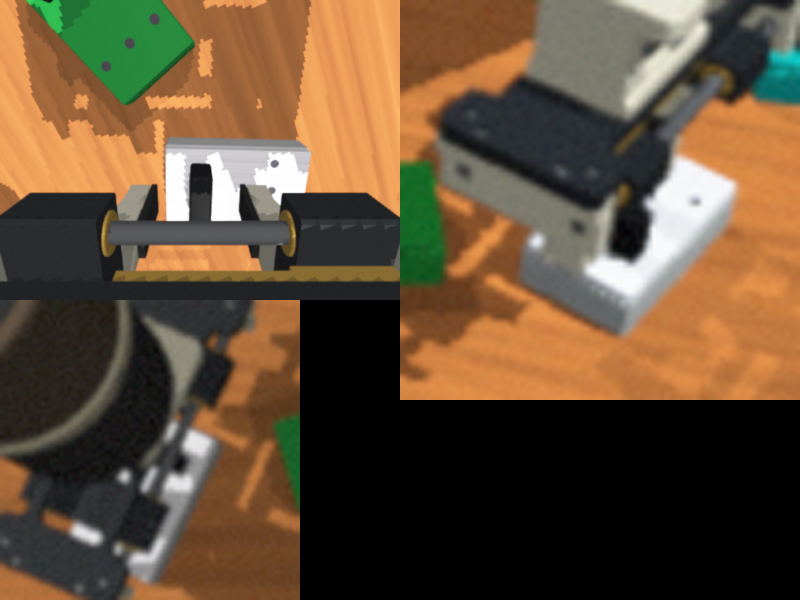

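The fingers now straddle the handle (wrist view: handle centre x=200, fingers at 157 and 240). A couple more steps should find the lid by touch.

>>> arm_command --commands '[2,0,0,0,60,0,0,0,0,60]'

```text
clock: 8.55
tool_pos: [0.5454, 0.2944, 0.0106]
orientation: [-65.0, 89.5, 92.4]
force: [-0.4, -0.9, 0.7]
opening: 0.0523
```

>>> arm_command --commands '[2,0,0,0,60,0,0,0,0,60]'

```text
clock: 8.8
tool_pos: [0.5454, 0.2944, 0.0085]
orientation: [-65.1, 89.5, 92.4]
force: [-0.0, 0.4, 0.6]
opening: 0.0525
```

>>> arm_command --commands '[0,0,0,0,0,0,0,0,0,0,0,0,0,0,0,0,0,0,0,0,0,0,0,0,0]'

```text
clock: 9.43
tool_pos: [0.5453, 0.2944, 0.0086]
orientation: [-64.6, 89.5, 92.8]
force: [-0.3, 0.6, 0.8]
opening: 0.0136
```

>>> arm_command --commands '[0,0,0,0,0,0,0,0,0,0,0,0,0,0,0]'

```text
clock: 9.8
tool_pos: [0.5453, 0.2945, 0.0086]
orientation: [-64.6, 89.5, 92.8]
force: [-1.2, -0.1, 0.4]
opening: 0.0139
```

Gripped: the opening is 13.9 mm, which matches the 14 mm handle. Now lift.

>>> arm_command --commands '[-10,0,0,0,0,-20,0,0,0,0,-30,0,0,0,0,-30,0,0,0,0,0,0,0,0,0]'

```text
clock: 10.42
tool_pos: [0.544, 0.2923, 0.1009]
orientation: [-34.4, 89.6, 123.0]
force: [0.0, -0.2, -3.3]
opening: 0.0138
```

```bash
python3 - <<'E'
from h import *
plan(dock(-.165),.09,DY)
w=take('wrist','w4');s=take('scene','s4')
c=np.zeros((600,800,3),np.uint8)
c[:360,:480]=cv2.resize(w['frame'],(480,360))
c[:480,480:]=cv2.resize(s['frame'][115:235,285:365],(320,480),interpolation=2)
cv2.imwrite('pics/c5.png',c)
E
```

```text
t 10.43 tcp [0.544  0.2923 0.1009] down [-0.0038  0.0059 -1.    ] jawyaw 157.38 j [ 46.1  19.6 -14.   -0.5 -56.3 -68.4]
F [ 0.  -0.2 -3.3] open 0.0138 shift [   8.2  306.  -249.4] turn -31.72
```

View pics/c5.png

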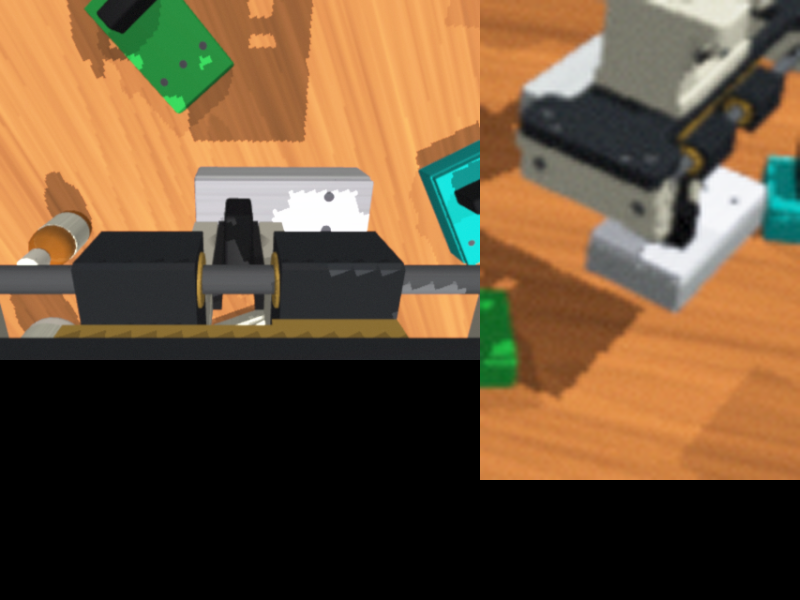

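The box is held level and lifted (force −3.3 N), and the wrist view shows the lid from (196,177) to (372,180). Its underside is now at reported z − 8.6 mm. Next I'll turn and carry it to the rail mouth.

>>> arm_command --commands '[0,0,0,-8,0,0,0,0,-8,0,0,0,0,-8,0,0,0,0,-7.7,0,0,0,0,0,0]'

```text
clock: 11.15
tool_pos: [0.5377, 0.2876, 0.0893]
orientation: [5.2, 88.9, -164.9]
force: [-0.7, -0.2, -3.6]
opening: 0.0138
```

```bash
python3 - <<'E'
from h import *
plan(dock(-.19),.09,DY)
E
```

```text
t 11.15 tcp [0.5377 0.2876 0.0893] down [-0.0189 -0.0051 -0.9998] jawyaw -170.15 j [ 46.1  20.3 -14.7  -0.7 -56.  -35.8]
F [-0.7 -0.2 -3.6] open 0.0138 shift [ -1.5 388.7 -78.2] turn 0.75
```

>>> arm_command --commands '[0,20,-4,0.7,0,0,40,-8,0,0,0,40,-8,0,0,0,40,-8,0,0,0,40,-8,0,0]'

```text
clock: 11.78
tool_pos: [0.6007, 0.1091, 0.0856]
orientation: [10.0, 88.6, -161.5]
force: [-0.2, 0.4, -3.5]
opening: 0.0137
```

>>> arm_command --commands '[0,40,-8,0,0,0,40,-8,0,0,0,40,-8,0,0,0,40,-8,0,0,0,20,-4,0,0]'

```text
clock: 12.4
tool_pos: [0.661, -0.0761, 0.0825]
orientation: [9.5, 88.3, -163.1]
force: [0.3, -0.2, -3.3]
opening: 0.0133
```

```bash
python3 - <<'E'
from h import *
plan(dock(-.19),.06,DY)
E
```

```text
t 12.4 tcp [ 0.661  -0.0761  0.0825] down [-0.0281 -0.0085 -0.9996] jawyaw -172.65 j [ 10.3  25.6  -7.5   0.2 -58.6  -3.1]
F [ 0.3 -0.2 -3.3] open 0.0133 shift [ 21.9   8.4 -19.9] turn -1.75
```

>>> arm_command --commands '[12,8,-20,-1.8,0,22,0,0,0,0]'

```text
clock: 12.65
tool_pos: [0.6824, -0.085, 0.0483]
orientation: [9.0, 88.5, -162.2]
force: [-0.8, 0.2, -5.7]
opening: 0.0135
```

```bash
python3 - <<'E'
from h import *
plan(dock(-.19),.015,DY)
w=take('wrist','w5');t=take('top','t5');s=take('scene','s5')
c=np.zeros((600,800,3),np.uint8)
c[:384,:512]=w['frame']
q=proj(t,np.r_[dock(-.11),.02]).astype(int);print(q)
c[:384,516:796]=cv2.resize(t['frame'][100:196,318:388],(280,384),interpolation=2)
c[390:600,:400]=cv2.resize(s['frame'][150:255,100:300],(400,210),interpolation=2)
cv2.imwrite('pics/c6.png',c)
E
```

```text
t 12.65 tcp [ 0.6824 -0.085   0.0483] down [-0.0255 -0.0082 -0.9996] jawyaw -171.21 j [  9.2  29.2  -6.5   0.3 -55.9  -0.6]
F [-0.8  0.2 -5.7] open 0.0135 shift [33.3 -3.2 -0.2] turn -0.31
[355 161]
```

View pics/c6.png

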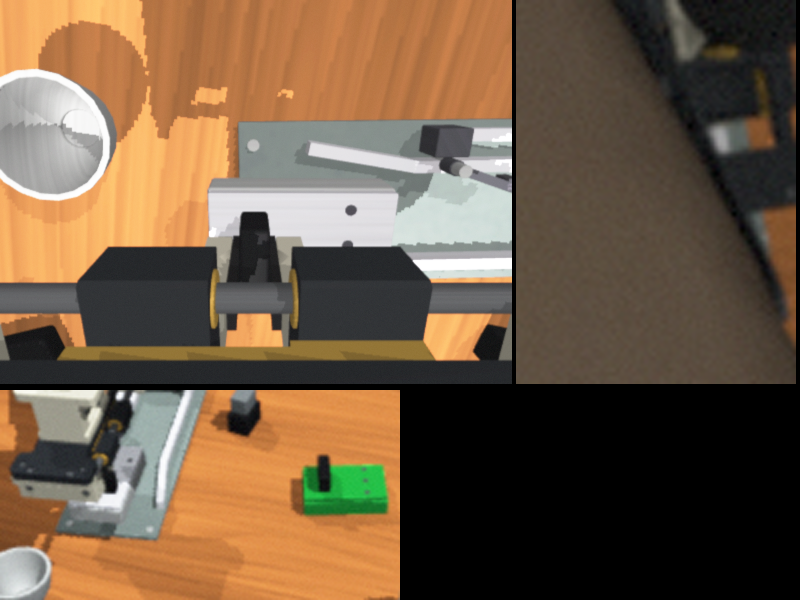

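The wrist view shows the lid edge from (208,192) to (397,194). It also shows the +y guide's flare from (308,155) to (432,172), the pawl at (455,165), and the −y guide at about (400..512, 260). I'll enlarge this to get the lateral fit.

```bash
python3 - <<'E'
from h import *
w=load('w5')['frame']
cv2.imwrite('pics/c7.png',cv2.resize(w[130:290,300:512],(795,600),interpolation=cv2.INTER_CUBIC))
E
```

```text
(no output)
```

View pics/c7.png

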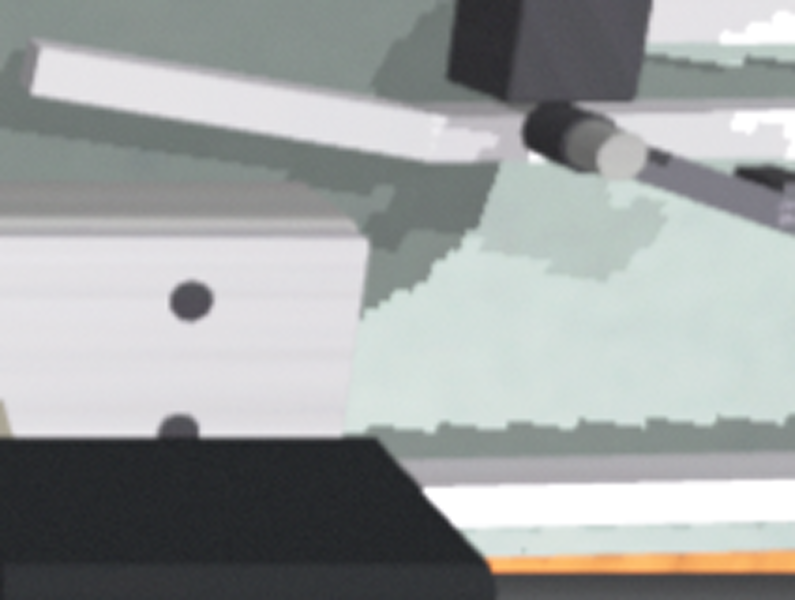

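Both guide edges (64 mm apart) and the lid edges fit the same geometry. The box axis is about 3.5 mm off the channel axis and 0.3° off in yaw, which agrees with the plan's −3.2 mm and −0.31°. I'll correct this above the guides, then lower.

>>> arm_command --commands '[0,-3.5,5,-0.3,0,12,0,0,0,0]'

```text
clock: 13.05
tool_pos: [0.6746, -0.081, 0.0374]
orientation: [8.1, 88.4, -162.8]
force: [-0.2, 0.2, -3.7]
opening: 0.0137
```

```bash
python3 - <<'E'
from h import *
plan(dock(-.185),.015,DY)
E
```

```text
t 13.05 tcp [ 0.6746 -0.081   0.0374] down [-0.0269 -0.0084 -0.9996] jawyaw -170.83 j [  9.7  29.2  -8.1   0.3 -54.3  -0.7]
F [-0.2  0.2 -3.7] open 0.0137 shift [22.3  2.  -2. ] turn 0.07
```

>>> arm_command --commands '[12,1.5,0,0,0,5,0,0,0,0]'

```text
clock: 13.3
tool_pos: [0.6739, -0.0822, 0.0192]
orientation: [7.7, 88.4, -163.1]
force: [0.1, 0.4, -3.3]
opening: 0.0139
```

>>> arm_command --commands '[2.5,0,0,0,0]'

```text
clock: 13.42
tool_pos: [0.6737, -0.0823, 0.0162]
orientation: [7.7, 88.3, -163.1]
force: [0.8, -0.4, -3.5]
opening: 0.0139
```

```bash
python3 - <<'E'
from h import *
plan(dock(-.185),.015,DY)
E
```

```text
t 13.43 tcp [ 0.6737 -0.0823  0.0162] down [-0.0276 -0.0084 -0.9996] jawyaw -170.8 j [  9.6  30.4  -9.2   0.3 -52.   -0.5]
F [ 0.8 -0.4 -3.5] open 0.0139 shift [ 1.1  1.  -2.5] turn 0.1
```

>>> arm_command --commands '[1,0.5,0,0,0]'

```text
clock: 13.55
tool_pos: [0.6737, -0.0828, 0.0151]
orientation: [7.7, 88.3, -163.1]
force: [-1.1, 1.4, 0.8]
opening: 0.0132
```

>>> arm_command --commands '[1,0,0,0,0]'

```text
clock: 13.68
tool_pos: [0.6738, -0.0829, 0.0149]
orientation: [8.3, 88.3, -162.4]
force: [-4.6, 0.8, 8.3]
opening: 0.0139
```

>>> arm_command --commands '[1,0,0,0,0]'

```text
clock: 13.8
tool_pos: [0.6739, -0.083, 0.0149]
orientation: [8.8, 88.4, -162.0]
force: [-3.2, 0.8, 5.8]
opening: 0.0141
```

It touched down at the predicted height (15 mm reported). Opening to let the box lie flat.

>>> arm_command --commands '[-1,0,0,0,30,0,0,0,0,30,0,0,0,0,30]'

```text
clock: 14.18
tool_pos: [0.6756, -0.0831, 0.0171]
orientation: [11.4, 88.6, -159.3]
force: [-1.1, 0.1, -0.4]
opening: 0.0258
```

```bash
python3 - <<'E'
from h import *
plan(dock(-.15),.017,DY)
w=take('wrist','w6');f=w['frame']
for v in range(168,200,2): print(v,f[v,330],f[v,370],end=' | ')
E
```

```text
t 14.18 tcp [ 0.6756 -0.0831  0.0171] down [-0.0236 -0.0089 -0.9997] jawyaw -170.75 j [  9.5  30.4  -9.2   0.4 -51.9  -0.5]
F [-1.1  0.1 -0.4] open 0.0258 shift [ 0.9 -0.2 34.3] turn 0.15
168 [117 119 111] [230 226 228] | 170 [116 118 110] [228 224 226] | 172 [116 121 112] [160 159 157] | 174 [117 120 112] [117 120 111] | 176 [131 134 126] [117 119 112] | 178 [137 138 137] [129 130 129] | 180 [139 141 141] [141 142 143] | 182 [140 142 141] [141 143 143] | 184 [140 140 141] [141 142 141] | 186 [158 159 159] [163 163 164] | 188 [188 190 190] [185 185 187] | 190 [174 170 171] [176 171 174] | 192 [219 216 218] [221 219 221] | 194 [228 225 226] [227 224 225] | 196 [230 227 229] [229 225 227] | 198 [230 227 227] [225 222 223] |
```

>>> arm_command --commands '[0.1,0,5,0,30,0.1,0,5,0,30,0.1,0,5,0,30]'

```text
clock: 14.6
tool_pos: [0.6608, -0.0855, 0.0169]
orientation: [12.2, 88.6, -158.5]
force: [2.0, -0.8, -1.2]
opening: 0.0264
```

>>> arm_command --commands '[0.1,0,5,0,30,0.1,0,5,0,30,0.1,0,5,0,30]'

```text
clock: 14.98
tool_pos: [0.6452, -0.0879, 0.017]
orientation: [12.4, 88.7, -158.3]
force: [1.7, 0.6, -1.2]
opening: 0.0264
```

>>> arm_command --commands '[0.1,0,5,0,30,0.1,0,5,0,30,0.1,0,5,0,30]'

```text
clock: 15.35
tool_pos: [0.6298, -0.0903, 0.0174]
orientation: [13.1, 88.7, -157.6]
force: [2.2, 0.8, -1.7]
opening: 0.0262
```

```bash
python3 - <<'E'
from h import *
plan(dock(-.0),.017,DY)
E
```

```text
t 15.35 tcp [ 0.6298 -0.0903  0.0174] down [-0.0206 -0.0085 -0.9998] jawyaw -170.73 j [  9.6  26.9 -15.6   0.4 -48.8  -0.6]
F [ 2.2  0.8 -1.7] open 0.0262 shift [  3.4  -0.5 137.9] turn 0.17
```

The box slides with about 2 N of friction. Continuing.

>>> arm_command --commands '[0.2,0,7,0,30,0.2,0,7,0,30,0.2,0,7,0,30,0.2,0,7,0,30]'

```text
clock: 15.85
tool_pos: [0.603, -0.0946, 0.0182]
orientation: [18.1, 89.0, -152.6]
force: [7.2, 2.5, 0.5]
opening: 0.0263
```

>>> arm_command --commands '[0.2,0,7,0,30,0.2,0,7,0,30,0.2,0,7,0,30,0.2,0,7,0,30]'

```text
clock: 16.35
tool_pos: [0.5861, -0.0977, 0.0231]
orientation: [128.8, 89.4, -41.7]
force: [7.9, 2.0, 1.3]
opening: 0.0261
```

>>> arm_command --commands '[0.2,0,6,0,30,0.2,0,6,0,30,0.2,0,6,0,30,0.2,0,6,0,30]'

```text
clock: 16.85
tool_pos: [0.5747, -0.1001, 0.0286]
orientation: [161.4, 88.1, -8.8]
force: [7.5, 3.3, 2.1]
opening: 0.0265
```

```bash
python3 - <<'E'
from h import *
plan(dock(-.0),.017,DY)
E
```

```text
t 16.85 tcp [ 0.5747 -0.1001  0.0286] down [ 0.0336 -0.0052 -0.9994] jawyaw -170.22 j [  9.8  20.3 -25.1   0.9 -42.7  -0.7]
F [7.5 3.3 2.1] open 0.0265 shift [ 8.9 -2.  82.3] turn 0.68
```

Under about 7.5 N (pawl and friction), the arm yields a little on each row. The tool has tilted 1.9° and risen 11 mm on the handle. I'll back off, lower again, narrow the jaws around the handle and creep the tilt back with light counter-pulls.

>>> arm_command --commands '[0,0,-6,0.6,30,8,0,0,0,30,2,0,0,0,19,0,0,0,0,19]'

```text
clock: 17.35
tool_pos: [0.5852, -0.0988, 0.0199]
orientation: [163.7, 87.6, -7.1]
force: [3.6, 2.0, 2.0]
opening: 0.0175
```

>>> arm_command --commands '[0,0,-2,0,19,0,0,-2,0,19,0,0,-2,0,19,0,0,-2,0,19]'

```text
clock: 17.85
tool_pos: [0.5872, -0.0986, 0.0169]
orientation: [158.3, 88.3, -12.6]
force: [-6.2, 0.9, 4.5]
opening: 0.0166
```

```bash
python3 - <<'E'
from h import *
plan(dock(-.0),.017,DY)
E
```

```text
t 17.85 tcp [ 0.5872 -0.0986  0.0169] down [ 0.0286 -0.0064 -0.9996] jawyaw -170.89 j [  9.7  22.3 -23.9   0.9 -42.3  -1.3]
F [-6.2  0.9  4.5] open 0.0166 shift [-2.7 -1.5 94.5] turn 0.01
```

>>> arm_command --commands '[-2,0,-2,0,19,0,0,-2,0,19,0,0,-2,0,19,0,0,-2,0,19,0,0,-2,0,19]'

```text
clock: 18.48
tool_pos: [0.5868, -0.0987, 0.0174]
orientation: [132.4, 89.3, -38.7]
force: [-8.6, 0.6, 7.1]
opening: 0.0168
```

>>> arm_command --commands '[0,0,-2,0,19,0,0,-2,0,19,0,0,-2,0,19,0,0,-2,0,19,0,0,-2,0,19]'

```text
clock: 19.1
tool_pos: [0.5862, -0.0988, 0.0173]
orientation: [41.5, 89.3, -129.7]
force: [-8.2, 0.4, 6.4]
opening: 0.0167
```

```bash
python3 - <<'E'
from h import *
plan(dock(-.0),.017,DY)
E
```

```text
t 19.1 tcp [ 0.5862 -0.0988  0.0173] down [-0.0081 -0.0098 -0.9999] jawyaw -171.22 j [  9.6  23.3 -22.    0.7 -45.3  -1.3]
F [-8.2  0.4  6.4] open 0.0167 shift [ 1.2 -1.  93.5] turn -0.32
```

That works: the tilt is back to −0.5° without moving the box. A few more rows, so the tip leads low before I push again.

>>> arm_command --commands '[0,0,-2,0,19,0,0,-2,0,19,0,0,-2,0,19,0,0,-2,0,19,0,0,-2,0,19]'

```text
clock: 19.73
tool_pos: [0.5855, -0.0989, 0.0171]
orientation: [14.7, 88.3, -156.7]
force: [-9.7, 1.1, 6.6]
opening: 0.0164
```

>>> arm_command --commands '[0,0,-2,0,19,0,0,-2,0,19,0,0,-2,0,19,0,0,-2,0,19,0,0,-2,0,19]'

```text
clock: 20.35
tool_pos: [0.5848, -0.099, 0.017]
orientation: [7.7, 87.3, -163.8]
force: [-9.2, 0.7, 6.7]
opening: 0.0168
```

>>> arm_command --commands '[0.5,0,10,0,19,1,0,12,0,19,1,0,12,0,19]'

```text
clock: 20.72
tool_pos: [0.5644, -0.1015, 0.0199]
orientation: [20.3, 88.7, -151.0]
force: [4.6, 3.3, -0.1]
opening: 0.0167
```

```bash
python3 - <<'E'
from h import *
plan(dock(-.0),.017,DY)
E
```

```text
t 20.73 tcp [ 0.5644 -0.1015  0.0199] down [-0.0193 -0.0107 -0.9998] jawyaw -171.29 j [  9.7  21.8 -24.    0.6 -45.4  -1.4]
F [ 4.6  3.3 -0.1] open 0.0167 shift [ 4.4 -0.3 71.5] turn -0.39
```

>>> arm_command --commands '[2,0,11,-0.3,19,1.5,0,12,0,19,1.5,0,12,0,19]'

```text
clock: 21.1
tool_pos: [0.5416, -0.1038, 0.0196]
orientation: [118.9, 89.5, -51.9]
force: [3.5, 3.7, 0.3]
opening: 0.0168
```

```bash
python3 - <<'E'
from h import *
plan(dock(-.0),.017,DY)
E
```

```text
t 21.1 tcp [ 0.5416 -0.1038  0.0196] down [ 0.0056 -0.0071 -1.    ] jawyaw -170.76 j [  9.9  19.4 -28.2   0.7 -42.2  -1.1]
F [3.5 3.7 0.3] open 0.0168 shift [ 2.4  0.4 48.8] turn 0.14
```

>>> arm_command --commands '[1,0,-3,0,19,0,0,-2,0,19,0,0,-2,0,19,0,0,-2,0,19,0,0,-2,0,19]'

```text
clock: 21.72
tool_pos: [0.5447, -0.1042, 0.0176]
orientation: [34.9, 89.2, -135.9]
force: [-6.8, -0.6, 5.4]
opening: 0.0162
```

>>> arm_command --commands '[0,0,-2,0,19,0,0,-2,0,19,0,0,-2,0,19,0,0,-2,0,19,0,0,-2,0,19]'

```text
clock: 22.35
tool_pos: [0.5439, -0.1053, 0.0152]
orientation: [12.5, 88.0, -158.5]
force: [-8.2, 0.6, 5.1]
opening: 0.0169
```

>>> arm_command --commands '[0,0,-2,0,19,0,0,-2,0,19,0,0,-2,0,19,0,0,-2,0,19,0,0,-2,0,19]'

```text
clock: 22.98
tool_pos: [0.5429, -0.1064, 0.013]
orientation: [7.1, 86.6, -164.0]
force: [-6.6, -0.5, 6.7]
opening: 0.0168
```

```bash
python3 - <<'E'
from h import *
plan(dock(-.0),.017,DY)
E
```

```text
t 22.98 tcp [ 0.5429 -0.1064  0.013 ] down [-0.0564 -0.0161 -0.9983] jawyaw -171.18 j [  9.5  21.9 -25.1   0.5 -46.3  -1. ]
F [-6.6 -0.5  6.7] open 0.0168 shift [-1.1 -1.9 49.8] turn -0.28
```

>>> arm_command --commands '[-1,-1,10,-0.3,19,1,0,11,0,19,1,0,11,0,19]'

```text
clock: 23.35
tool_pos: [0.5243, -0.1095, 0.0168]
orientation: [15.8, 87.9, -154.8]
force: [5.5, 2.2, 0.4]
opening: 0.0168
```

```bash
python3 - <<'E'
from h import *
plan(dock(-.0),.017,DY)
E
```

```text
t 23.35 tcp [ 0.5243 -0.1095  0.0168] down [-0.0335 -0.0158 -0.9993] jawyaw -170.63 j [  9.6  19.5 -28.5   0.8 -44.   -0.9]
F [5.5 2.2 0.4] open 0.0168 shift [ 0.9 -2.5 30.7] turn 0.27
```

>>> arm_command --commands '[1.3,-1,9,0.3,19]'

```text
clock: 23.48
tool_pos: [0.5205, -0.1096, 0.0175]
orientation: [24.2, 88.4, -146.6]
force: [10.2, -2.7, 0.8]
opening: 0.0167
```

>>> arm_command --commands '[1,-0.5,5,0,19]'

```text
clock: 23.6
tool_pos: [0.52, -0.1096, 0.0181]
orientation: [36.3, 88.8, -134.4]
force: [8.1, -1.6, -3.0]
opening: 0.0165
```

>>> arm_command --commands '[1,0,5,0,19]'

```text
clock: 23.72
tool_pos: [0.5195, -0.11, 0.0185]
orientation: [56.1, 89.1, -114.6]
force: [6.8, -0.1, -1.2]
opening: 0.0169
```

>>> arm_command --commands '[1,0,5,0,19]'

```text
clock: 23.85
tool_pos: [0.5189, -0.1103, 0.0189]
orientation: [85.5, 89.2, -85.1]
force: [6.4, 0.3, -1.3]
opening: 0.0165
```

```bash
python3 - <<'E'
from h import *
plan(dock(-.0),.017,DY)
E
```

```text
t 23.85 tcp [ 0.5189 -0.1103  0.0189] down [ 0.0012 -0.0143 -0.9999] jawyaw -170.58 j [  9.9  17.9 -31.    1.2 -41.3  -1.4]
F [ 6.4  0.3 -1.3] open 0.0165 shift [ 1.9 -2.4 25.3] turn 0.32
```

Small steps are taken up as tilt. I'll reset the tilt again, then push in firmer single rows of about 9 mm, which give roughly 10 N and stay well below ramming.

>>> arm_command --commands '[1,-1,-3,0.3,19,0,0,-2,0,19,0,0,-2,0,19,0,0,-2,0,19,0,0,-2,0,19]'

```text
clock: 24.48
tool_pos: [0.5259, -0.1079, 0.0159]
orientation: [56.5, 89.1, -114.4]
force: [-4.5, 0.5, -2.5]
opening: 0.0168
```

>>> arm_command --commands '[0,0,-2,0,19,0,0,-2,0,19,0,0,-2,0,19,0,0,-2,0,19,0,0,-2,0,19]'

```text
clock: 25.1
tool_pos: [0.5277, -0.1083, 0.0148]
orientation: [29.0, 88.4, -142.1]
force: [-10.2, 2.3, 5.6]
opening: 0.0169
```

>>> arm_command --commands '[0,0,-2,0,19,0,0,-2,0,19,0,0,-2,0,19]'

```text
clock: 25.48
tool_pos: [0.5274, -0.1084, 0.0147]
orientation: [20.1, 87.8, -151.0]
force: [-9.6, -0.4, 6.3]
opening: 0.0167
```

```bash
python3 - <<'E'
from h import *
plan(dock(-.0),.017,DY)
w=take('wrist','w7');s=take('scene','s7');t=take('top','t7')
E
```

```text
t 25.48 tcp [ 0.5274 -0.1084  0.0147] down [-0.0331 -0.0183 -0.9993] jawyaw -171.15 j [  9.8  19.9 -28.4   1.  -43.8  -1.7]
F [-9.6 -0.4  6.3] open 0.0167 shift [-1.1 -1.5 34. ] turn -0.25
```

>>> arm_command --commands '[-0.5,-0.5,10,-0.2,19,0.5,0,10,0,19]'

```text
clock: 25.88
tool_pos: [0.5168, -0.1101, 0.0183]
orientation: [38.6, 88.6, -132.2]
force: [6.4, 0.5, 0.7]
opening: 0.0169
```

>>> arm_command --commands '[1,0,10,0,19]'

```text
clock: 26.0
tool_pos: [0.5122, -0.111, 0.0194]
orientation: [61.9, 89.0, -108.7]
force: [6.1, 1.4, -0.5]
opening: 0.0165
```

```bash
python3 - <<'E'
from h import *
plan(dock(-.0),.017,DY)
E
```

```text
t 26.0 tcp [ 0.5122 -0.111   0.0194] down [-0.0057 -0.017  -0.9998] jawyaw -170.65 j [ 10.   17.5 -31.5   1.4 -41.5  -1.7]
F [ 6.1  1.4 -0.5] open 0.0165 shift [ 2.5 -1.9 18.5] turn 0.25
```

>>> arm_command --commands '[1.5,-0.5,9,0.2,19]'

```text
clock: 26.12
tool_pos: [0.5093, -0.1112, 0.0202]
orientation: [100.8, 89.0, -69.9]
force: [8.1, -1.2, 0.7]
opening: 0.0168
```

>>> arm_command --commands '[1.5,0,9,0,19]'

```text
clock: 26.25
tool_pos: [0.5066, -0.1118, 0.0211]
orientation: [130.0, 88.6, -40.6]
force: [7.4, 0.3, 0.1]
opening: 0.0169
```

```bash
python3 - <<'E'
from h import *
plan(dock(-.0),.017,DY)
E
```

```text
t 26.25 tcp [ 0.5066 -0.1118  0.0211] down [ 0.0179 -0.0153 -0.9997] jawyaw -170.59 j [ 10.1  16.2 -33.3   1.6 -39.6  -2. ]
F [7.4 0.3 0.1] open 0.0169 shift [ 3.9 -1.9 13. ] turn 0.31
```

>>> arm_command --commands '[1.5,-1,-3,0.3,19,0,0,-1.7,0,19,0,0,-1.7,0,19,0,0,-1.7,0,19,0,0,-1.7,0,19]'

```text
clock: 26.88
tool_pos: [0.5136, -0.1096, 0.019]
orientation: [120.1, 88.8, -50.8]
force: [-4.0, -0.3, -1.0]
opening: 0.0167
```

>>> arm_command --commands '[0,0,-1.7,0,19,0,0,-1.7,0,19,0,0,-1.7,0,19,0,0,-1.7,0,19,0,0,-1.7,0,19]'

```text
clock: 27.5
tool_pos: [0.5175, -0.1095, 0.0181]
orientation: [92.6, 89.0, -78.4]
force: [-10.0, 0.9, 7.0]
opening: 0.0166
```

>>> arm_command --commands '[0,0,-1.7,0,19,0,0,-1.7,0,19,0,0,-1.7,0,19,0,0,-1.7,0,19,0,0,-1.7,0,19]'

```text
clock: 28.12
tool_pos: [0.5171, -0.1096, 0.018]
orientation: [49.4, 88.7, -121.7]
force: [-9.8, 0.4, 5.2]
opening: 0.0166
```

```bash
python3 - <<'E'
from h import *
plan(dock(-.0),.017,DY)
E
```

```text
t 28.12 tcp [ 0.5171 -0.1096  0.018 ] down [-0.0119 -0.0192 -0.9997] jawyaw -171.14 j [ 10.1  18.2 -30.7   1.4 -42.   -2.3]
F [-9.8  0.4  5.2] open 0.0166 shift [ 1.3 -1.1 23.6] turn -0.24
```

The box goes back a few mm and then locks against the pawl's wedge, while the tilt resets. I'll tilt a little more, then push with larger rows.

>>> arm_command --commands '[0,0,-2,0,19,0,0,-2,0,19,0,0,-2,0,19,0,0,-2,0,19,0,0,-2,0,19]'

```text
clock: 28.75
tool_pos: [0.5166, -0.1097, 0.0179]
orientation: [26.6, 87.9, -144.6]
force: [-10.6, 1.2, 5.5]
opening: 0.0169
```

>>> arm_command --commands '[0,0,-2,0,19,0,0,-2,0,19,0,0,-2,0,19,0,0,-2,0,19,0,0,-2,0,19]'

```text
clock: 29.38
tool_pos: [0.516, -0.1097, 0.0178]
orientation: [17.1, 86.9, -154.2]
force: [-10.5, 0.5, 7.2]
opening: 0.0166
```

>>> arm_command --commands '[-0.5,-1,12,-0.2,19,1,0,11,0,19,1,0,10,0,19]'

```text
clock: 29.75
tool_pos: [0.4993, -0.112, 0.0228]
orientation: [41.4, 88.4, -129.4]
force: [8.0, 1.3, -0.4]
opening: 0.0167
```

```bash
python3 - <<'E'
from h import *
plan(dock(-.0),.017,DY)
E
```

```text
t 29.75 tcp [ 0.4993 -0.112   0.0228] down [-0.018  -0.0219 -0.9996] jawyaw -170.84 j [ 10.3  16.6 -32.4   1.6 -42.3  -2.3]
F [ 8.   1.3 -0.4] open 0.0167 shift [ 5.9 -0.9  5.5] turn 0.06
```

>>> arm_command --commands '[2.5,0,9,0,19]'

```text
clock: 29.88
tool_pos: [0.4967, -0.1125, 0.0229]
orientation: [65.9, 88.8, -104.8]
force: [7.6, 1.1, 1.6]
opening: 0.017
```

>>> arm_command --commands '[2.5,0,9,0,19]'

```text
clock: 30.0
tool_pos: [0.4955, -0.1128, 0.0233]
orientation: [106.5, 88.8, -64.0]
force: [10.3, 2.0, 1.8]
opening: 0.0166
```

>>> arm_command --commands '[2,0,9,0,19]'

```text
clock: 30.12
tool_pos: [0.4946, -0.1129, 0.0241]
orientation: [134.1, 88.3, -36.3]
force: [10.5, 0.6, -0.7]
opening: 0.0163
```

```bash
python3 - <<'E'
from h import *
plan(dock(-.0),.017,DY)
E
```

```text
t 30.12 tcp [ 0.4946 -0.1129  0.0241] down [ 0.0246 -0.0181 -0.9995] jawyaw -170.38 j [ 10.4  14.8 -35.1   2.  -38.9  -2.4]
F [10.5  0.6 -0.7] open 0.0163 shift [ 7.1 -1.1  1. ] turn 0.52
```

The force is rising to 10.5 N, so the buffer is probably met. Another tilt reset also tests whether the pawl already holds.

>>> arm_command --commands '[3,-0.5,-3,0.4,19,2,0,-1.5,0,19,0,0,-2,0,19,0,0,-2,0,19,0,0,-2,0,19]'

```text
clock: 30.75
tool_pos: [0.5027, -0.111, 0.0186]
orientation: [129.7, 88.4, -41.1]
force: [-3.5, -0.0, -0.1]
opening: 0.0166
```

>>> arm_command --commands '[0,0,-2,0,19,0,0,-2,0,19,0,0,-2,0,19,0,0,-2,0,19,0,0,-2,0,19]'

```text
clock: 31.38
tool_pos: [0.5041, -0.1113, 0.0175]
orientation: [93.7, 88.8, -77.2]
force: [-10.0, 1.2, 9.1]
opening: 0.0168
```

```bash
python3 - <<'E'
from h import *
plan(dock(-.0),.017,DY)
E
```

```text
t 31.38 tcp [ 0.5041 -0.1113  0.0175] down [ 0.0047 -0.0207 -0.9998] jawyaw -170.95 j [ 10.4  16.7 -33.3   1.9 -39.9  -2.8]
F [-10.    1.2   9.1] open 0.0168 shift [ 0.5 -0.8 10.5] turn -0.05
```

>>> arm_command --commands '[0,0,-2,0,19,0,0,-2,0,19,0,0,-2,0,19,0,0,-2,0,19,0,0,-2,0,19]'

```text
clock: 32.0
tool_pos: [0.5039, -0.1113, 0.0177]
orientation: [51.5, 88.5, -119.5]
force: [-9.1, 1.7, 7.5]
opening: 0.0165
```

>>> arm_command --commands '[0,0,-2,0,19,0,0,-2,0,19,0,0,-2,0,19,0,0,-2,0,19,0,0,-2,0,19]'

```text
clock: 32.62
tool_pos: [0.504, -0.1113, 0.018]
orientation: [30.9, 87.8, -140.2]
force: [-10.6, 0.6, 7.4]
opening: 0.0165
```

>>> arm_command --commands '[0,0,-2,0,19,0,0,-2,0,19,0,0,-2,0,19,0,0,-2,0,19]'

```text
clock: 33.12
tool_pos: [0.5042, -0.1112, 0.0183]
orientation: [22.6, 87.1, -148.6]
force: [-9.9, 0.8, 8.4]
opening: 0.0166
```

>>> arm_command --commands '[0,-0.5,11,0,19,1.5,0,11,0,19]'

```text
clock: 33.38
tool_pos: [0.4937, -0.1126, 0.0209]
orientation: [38.6, 88.0, -132.4]
force: [14.6, 1.7, 1.6]
opening: 0.0166
```

```bash
python3 - <<'E'
from h import *
plan(dock(-.0),.017,DY)
E
```

```text
t 33.38 tcp [ 0.4937 -0.1126  0.0209] down [-0.0232 -0.0255 -0.9994] jawyaw -171.02 j [ 10.4  16.5 -33.    1.8 -42.1  -2.8]
F [14.6  1.7  1.6] open 0.0166 shift [ 3.9 -0.6 -0.1] turn -0.12
```

The force rose to 14.6 N at the same place where it stalled before. The pull-back stopped within 7 mm and held against 10 N, so the pawl may already have clicked. I'll stop pushing, open, lift clear and look.

>>> arm_command --commands '[0,0,-1.5,0,30,0,0,0,0,30,-40,0,0,0,30,-50,0,0,0,30,-30,-10,0,0,30]'

```text
clock: 34.0
tool_pos: [0.4959, -0.0996, 0.1422]
orientation: [36.8, 87.9, -134.2]
force: [0.0, 0.0, -0.2]
opening: 0.0261
```

```bash
python3 - <<'E'
from h import *
plan(dock(-.0),.017,DY)
w=take('wrist','w8');t=take('top','t8');s=take('scene','s8')
c=np.zeros((600,800,3),np.uint8)
c[:384,:512]=w['frame']
t0=load('t0')['frame']
c[:384,516:656]=cv2.resize(t['frame'][156:252,350:385],(140,384),interpolation=2)
c[:384,660:800]=cv2.resize(t0[156:252,350:385],(140,384),interpolation=2)
c[388:600,:400]=cv2.resize(s['frame'][122:228,115:315],(400,212),interpolation=2)
c[388:600,404:800]=cv2.resize(w['frame'][130:236,270:468],(396,212),interpolation=2)
cv2.imwrite('pics/c8.png',c)
E
```

```text
t 34.0 tcp [ 0.4959 -0.0996  0.1422] down [-0.0252 -0.0259 -0.9993] jawyaw -171.04 j [ 11.9   8.  -24.6   1.3 -59.1  -3.7]
F [ 0.   0.  -0.2] open 0.0261 shift [125.5   9.3   0.6] turn -0.14
```

View pics/c8.png

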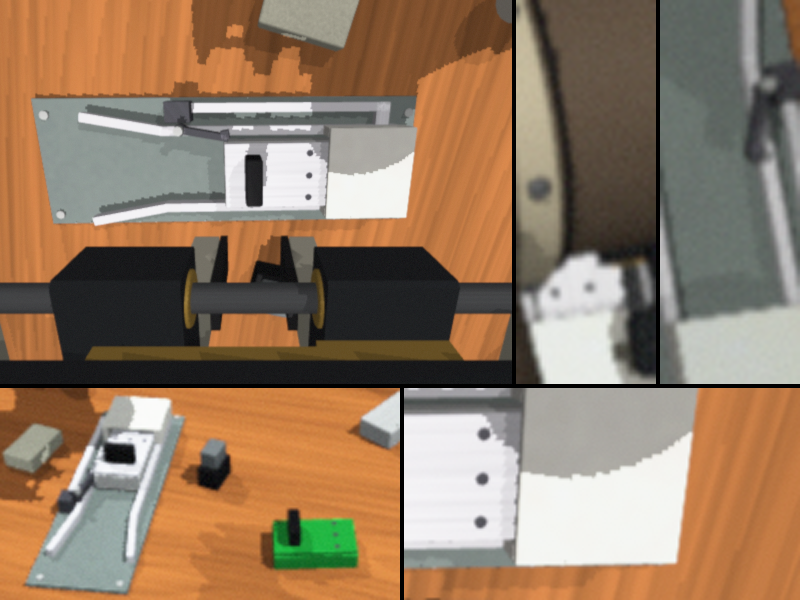

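The wrist view shows the box flat with its tail at x≈226 and its nose under the hood edge at x≈327. The pawl runs from its pivot at (181,127) to its tip at (228,136), right at the tail's corner. I've used all 12 views, so I'll judge the tip from pixel values.

```bash
python3 - <<'E'
from h import *
g=cv2.cvtColor(load('w8')['frame'],cv2.COLOR_BGR2GRAY)
print('cols 172..250');ch=" .:-=+*#%@"[::-1]
for v in range(116,156): print(v,''.join("0123456789"[min(9,int(x)//26)] for x in g[v,172:250]))
E
```

```text
cols 172..250
116 333333332222233332111233323333333333333333333233333333333333333345555555444444
117 333333332222233332111233333333333323333333333333233333333333333334444455433333
118 333333222222333332111233333333333333333333333333333333333333333333333344433333
119 333332222222222332111233333333333333333333333333333333333333333333333333333333
120 333332222222222332112333333333333333333333333333333333333333333333333333333333
121 333332222222223332223333333333333333333333333333333333333333333333333333333333
122 333332222222222232233333333333333333333333333333333333333333333333333333333333
123 222222221112222223333333333333333333333333333333333333333333333333333333333333
124 333222221111222233333333333333333333333333333333333333333333334344444444444444
125 333333222211112333444444444444444444444444444444444444444444455555555555555555
126 665455443321112234445555555555555555555555555555555555555555678888888888888888
127 887777765332222223334445555666666666666666666666666666666666689999999988999999
128 888888877532332222222223344445556666666666666666666666655666899999999877888889
129 888
[... 1533 characters left out ...]
555555555468999999999999999999999987
148 555555555555555555555555555555555555555555555555555468999999999999999999999976
149 555555555555555555555555555555555555555555555555555468999999999999999999999976
150 555555555555555555555555555555555555555555555555555468999999999999999999988766
151 555555555555555555555555555555555555555555555555555468999999999999999999976666
152 555555555555555555555555555555555555555555555555555468999999999999999999988666
153 555555555555555555555555555555555555555555555555555468999999999999999999998766
154 555555555555555555555555555555555555555555555555555468999999999999999999986544
155 555555555555555555555555555555555555555555555555555458999999999999999999853111
```

The lid's tail edge is at column 223.5 and the pawl tip's end at about 229. The tip still rests beside the box, so it has not clicked and about 5 mm more is needed. I'll go back down around the handle and push on with moderate force.

>>> arm_command --commands '[30,9,-2,-0.1,30,50,0,0,0,30,30,0,0,0,30,0,0,0,0,30]'

```text
clock: 34.65
tool_pos: [0.4949, -0.1112, 0.0265]
orientation: [34.1, 87.9, -136.8]
force: [-0.9, -0.3, -0.1]
opening: 0.0259
```

```bash
python3 - <<'E'
from h import *
plan(dock(-.003),.0185,DY)
E
```

```text
t 34.65 tcp [ 0.4949 -0.1112  0.0265] down [-0.0269 -0.0253 -0.9993] jawyaw -170.91 j [ 10.5  16.2 -32.4   1.7 -43.2  -2.7]
F [-0.9 -0.3 -0.1] open 0.0259 shift [ 8.   0.5 -1.8] turn -0.01
```

>>> arm_command --commands '[7.5,0.5,-1,0,30,0,0,0,0,19,0,0,0,0,19,0,0,2,0,19]'

```text
clock: 35.15
tool_pos: [0.4947, -0.1121, 0.0206]
orientation: [35.9, 88.0, -135.0]
force: [-0.9, -0.0, -0.4]
opening: 0.0167
```

>>> arm_command --commands '[1,0,10,0,19]'

```text
clock: 35.28
tool_pos: [0.4907, -0.1128, 0.0219]
orientation: [50.5, 88.4, -120.3]
force: [14.5, 2.4, 1.2]
opening: 0.0169
```

>>> arm_command --commands '[2,0,12,0,19]'

```text
clock: 35.4
tool_pos: [0.4869, -0.1136, 0.023]
orientation: [82.9, 88.7, -87.7]
force: [13.0, 1.8, 1.9]
opening: 0.0168
```

```bash
python3 - <<'E'
from h import *
plan(dock(0),.0185,DY)
E
```

```text
t 35.4 tcp [ 0.4869 -0.1136  0.023 ] down [ 9.000e-04 -2.310e-02 -9.997e-01] jawyaw -170.62 j [ 10.6  15.  -35.    2.  -40.3  -2.7]
F [13.   1.8  1.9] open 0.0168 shift [ 4.5 -0.5 -6.8] turn 0.28
```

The box centre is now about +30. I'll check the pawl from the wrist picture's pixel values.

```bash
python3 - <<'E'
from h import *
s=take('wrist','w9');g=cv2.cvtColor(s['frame'],cv2.COLOR_BGR2GRAY)
for v in range(150,212,2): print(v,''.join("0123456789"[min(9,int(x)//26)] for x in g[v,110:260:2]))
E
```

```text
150 554333333333332222224444444444444444444444444444444444444444444444444444444
152 555443333333332222224554444444445555544444444555544444444455554444444445555
154 455543333333332222224555555545445555555554444555555555554455555555554445555
156 445533333333332222235555555555555555555555555555555555555555555555555555555
158 444533333333332222455555555555555555555555555555555555555555555555555555555
160 444433333333332234555555555555555555555555555555555555555555555555555555555
162 444433322222333444555555555555555555555555555555555555555555555555555555555
164 555554322222344566666666666666666666666666666666666666666666666666666666666
166 887532222222256666666666666666666667666667667767676777777767777777767777767
168 998444332222237888888888888888888888888888888888888888888888888888888888888
170 994555543222222367888888888888888888888888888888888888888888888888888888888
172 976655554322222222367888888888888888888888888888888888888888888888888888888
174 777775554332222222222367888888888888888888888888899888888888888888888888888
176 77777654433333222222222236788888888888888888888899988888
[... 679 characters left out ...]
777777777665444433345555544442265566666666666666666666666666
196 777777777777777777777777777665555445555555553366777777777777777777776666666
198 777777777777777777777777777777665555556655553566666666666666666666666666666
200 777777777777777777777777777777777665556666554767888888888888888888888888888
202 778888877777777777777777777777777777665555566777888888888888888888888888888
204 778888888888887777777777777777777777777665577777888888888888888888888888888
206 778888888888887777777777777777777777777777777777888888888888888888888888888
208 888888888888888787777777777777777777777777777777888888888888888888888888888
210 888888888888888888888777777777777777777777777777888888888888888888888888888
```

The pixels show the pawl swung in: its square end at column ~200 lies behind the box's tail at column ~206, with bare plate showing between them. It has clicked. Now let go and lift away.

>>> arm_command --commands '[0,0,-2,0,30,0,0,-2,0,30,0,0,0,0,30,-20,0,0,0,30,-50,0,0,0,30]'

```text
clock: 36.08
tool_pos: [0.4859, -0.1118, 0.0917]
orientation: [63.4, 88.6, -107.3]
force: [1.3, 0.4, -0.5]
opening: 0.0263
```

>>> arm_command --commands '[-50,-10,0,0,30,0,0,0,0,30]'

```text
clock: 36.33
tool_pos: [0.4855, -0.1007, 0.1456]
orientation: [71.6, 88.6, -99.1]
force: [-0.9, 0.4, -0.6]
opening: 0.0262
```

```bash
python3 - <<'E'
from h import *
plan(dock(0),.0185,DY)
s=take('wrist','w10');g=cv2.cvtColor(s['frame'],cv2.COLOR_BGR2GRAY)
for v in range(112,160,2): print(v,''.join("0123456789"[min(9,int(x)//26)] for x in g[v,150:260]))
E
```

```text
t 36.33 tcp [ 0.4855 -0.1007  0.1456] down [-0.0038 -0.0234 -0.9997] jawyaw -170.69 j [ 12.2   6.  -26.5   1.5 -58.   -3.6]
F [-0.9  0.4 -0.6] open 0.0262 shift [127.3   9.7  -7.1] turn 0.21
112 55555543333333333333333333333332111133333333333333355555555555555555555555555555555555555555555555555544555555
114 33344433333333333333333223333332111122333332332232334444555555555555555555555555555555555555555555555533333333
116 33333323333333333333332222233332111123333333333233333333333333444444555543333444444555543333444444555443333333
118 33333323333333333332222222222333111123333333333333333333333333333333333333333333333333333333333333333333333333
120 33233223333333333332222221222332222333333333333333333333333333333333333333333333333333333333333333333333333333
122 33333333333333333322222121222233333333333333333333333333333333333333333333333333333333333333333333333333333333
124 77655444444444444334332221112334444444444444444444444444455555555555555555555555555555555555555555544444444444
126 9999988888888888777777543221123455566666666666666666666666666899998889999999999999999999999999999876
[... 1150 characters left out ...]
6666666666
148 55555555555555555555555555555555555555555555555555555555555555554444448999999999999999999997666666666666666666
150 55555555555555555555555555555555555555555555555555555555555555555555547999999999999999999997666666666666665666
152 55555555555555555555555555555555555555555555555555555555555555555555557999999999999999999987654444444444556666
154 55555555555555555555555555555555555555555555555555555555555555555555557999999999999999998631000000000000145666
156 55555555555555555555555555555555555555555555555555555555555555555555547999999999999999988510000000000000135666
158 55555555555555555555555555555555555555555555555555555555555555555555557999999999999999987411101011011100125666
```

The released box rests with its tail (column 219–220) directly against the pawl's square end (column 219). The end overlaps laterally inside the lid edge, so the latch is holding. Handing in.

```bash
python3 -c "
from plant import *
print(get_obs()['clock']);print(close_job())"
```

```text
36.375
the job is handed in; nothing more can be done
None
```

The steel box is home in the docking rail with the pawl clicked shut behind it. The gripper has let go and is clear above it, and I handed the job in at 36.4 s of the 61 s allowed. I picked the box up by its handle and set it in the mouth plain end first. I then opened the jaws and slid it under the hood by pushing on the handle. The highest wrist force I read was about 15 N.

**Last checks**
- **Latch:** in the last wrist picture the pawl's square end lies right behind the box's tail and reaches inside its edge. I read this from pixel values because my picture views were used up.
- **Hold:** the box rests against the pawl after release. I did not do a pull test after the click.
- **Robot:** the gripper was open and about 13 cm above the box, with only noise-level force.

**What disagreed or failed**
- **Height:** the fingers sat at least 20 mm higher than the reported tool position. My first grasp closed above the handle on nothing, so I lowered in small steps, watching the force, until the jaws closed on the handle.
- **Tilt while pushing:** the arm yielded and tilted under the push, so I corrected it several times with light back-pulls. These let the box slip back a few mm each time before the click.
- **First look at the pawl:** it showed the box about 5 mm short of the click, so I went back and finished the push.

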